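Empty the parts washer's outlet into a dish and hold its flap open

ROBOT

A 7-joint arm with a two-finger parallel gripper is mounted at the origin on a cart in front of the work surface, level with it; the furniture and walls round the work are solid. World frame = base frame: x ahead of the robot, y to its left, z up, the work surface at z = 0. Lengths are in mm, angles in rad, forces in N, time in s.
With the tool pointing down it reaches from about 350 to 775 mm from the base axis. Payload 3.1 kg.
Tool frame: the origin (TCP) lies midway between the tips of the shut fingers; the grasp point (between the pads) lies 19 mm behind it (robot.grasp_offset is the distance from the TCP to the grasp point, in mm); z points along the fingers, y is the line along which they close (so a half turn about z gives the same grasp; the last joint's range is limited). The gripper opens to 85 mm and grips with 20 to 120 N. Pads are 22 mm wide; open, the fingers measure 114 mm over their backs; the gripper's body (76 mm by 85 mm) begins 54 mm behind the grasp point. The pads swing forward as they close: fully open they stand 13 mm farther back than shut.
Start: joints at [-1.266, 0.311, 0.014, 1.512, -0.004, 1.319, -0.027], TCP at [186.913, 517.282, 231.304] pointing down, gripper open.
Joint ranges: [-2.7, 2.7], [-0.3, 1.91], [-1.27, 1.3], [0.12, 2.57], [-1.44, 4.58], [0.2, 2.03], [-3.05, 3.05]. Speed limits (rad/s): [2.79, 2.79, 3.14, 3.14, 3.14, 3.14, 3.14].

INTERFACE

Orientations are given as a unit quaternion [w, x, y, z].
In Python, from cell import robot gives the robot as it stands.
- The arm moves only by the tool arm_command, never from a script. Its argument "rows" is a list of rows, each an object of numbers: "fingers": the finger opening in m, from 0 to 0.0854; "dx", "dy", "dz": the shift along the tool's x, y, z in m; "yaw": the turn about the tool's z in degrees. In form: [{"fingers": .., "dx": .., "dy": .., "dz": .., "yaw": ..}, ...]. A call has 1 to 10 rows; each row shifts and turns the commanded pose from where the row before left it, along the tool's axes as they then stand; what a row does not reach is not made up. A row lasts 1/12 s, in which the tool goes at most 41.7 mm and 7.16 degrees, less where a joint would pass 70% of its speed; a pose out of reach is approached as far as the arm can. A call with a gripper value outside its range is refused whole. The fingers move at their own pace and stop on an object; the grip force is fixed at half the most. Time passes only in rows, so rows that do not move let the fingers close. It gives the time, the measured TCP pose, the force, the opening and the grip force at its end, in the units of the state.
- robot.get_state(): the state, without advancing time (a new reading comes with each control period).
- robot.get_image(name): name is "scene" or "top" or "wrist"; returns the picture (400x640x3 uint8, red, green, blue); there is no depth.
- robot.camera_model(name): a dict with "fx", "fy", "cx", "cy" (pixels), "eye" and "orientation" of the camera in the world. Camera axes: x right, y down, z forward; pixel columns grow to the right and rows downward; lengths in mm; the calibration is good to about 2 mm. A picture is of the moment at which its call begins: read the wrist's pose just before it. camera_model takes no time and is no camera call; for the wrist camera it gives the pose at the moment of the call.
- robot.finish_job(): hands the job in; it is judged then, once.
The state is a dict: "clock": time; "qpos": joint angles; "dq": joint speeds; "effort": joint torques, N m; "position": TCP position; "eef_rot": TCP orientation; "contact_force": force on the tool from outside, world axes, zero at the start; "wrist_torque": the same for the moment, N m; "width": finger opening in mm; "finger_force": force on a finger pad.
Only numpy, scipy, OpenCV 4.12 (cv2) and the standard library are available. Lean on these libraries where they do the work, as an engineer would, in place of code of your own. Each camera call takes 0.05 s, during which the arm holds its last target. There are 200 camera calls.

TASK

The parts washer has finished: take the steel dish that stands on the bench in front of the washer to its left (not those at the back right) and stand it on the bench under the lip of the washer's outlet chute, then lift the yellow spring flap by its black ball knob so that the three washed bearings slide down into the dish. Keep holding the flap open at 60 degrees from shut, so that I can look and reach into the outlet, and finish while still holding it there, since it snaps shut when let go. Catch all three bearings in the dish, and leave the other things on the bench as they are.

Things in the scene. Friction and masses are not known exactly. Their poses are not given: they have to be found in the camera images.
- parts_washer: bench parts washer, fixed: grey steel cabinet 220 deep x 240 wide x 290 mm tall (lid handle to 325). Origin: on the bench under its middle; x points from the outlet side to the back, y left as seen facing the outlet, z up. Front face at x = -100 mm. From it an aluminium chute, 78 mm wide, cheeks 19 mm high, slopes down 26 degrees to a lip at x = -175. Brass drain cock: 25 mm out, y = -85, 82 mm high
- chute_lip (a point): middle of the chute's lower edge, top face, 75 mm above the bench (70 mm free room below it); axes as the washer's. The bearings leave it at 0.4 to 0.9 m/s toward -x of the washer and drop: a dish whose centre stands 10 to 40 mm in front of the lip (washer's -x) catches them
- flap_hinge (a point): middle of the flap's hinge line, which runs along the washer's y axis, at x = -110 mm, 200 mm above the bench
- flap_knob (a point): centre of the black ball knob, 30 mm in diameter, outside the yellow flap, 42 mm off it on a 10 mm stem; 86 mm from the hinge line. In the washer's frame it is at x = -172, z = 141 mm with the flap shut and at x = -192, z = 224 mm with the flap at 60 degrees. Its axes turn with the flap; shut, they are the washer's
- flap (a joint): flap angle in rad: 0 shut, grows as its lower edge swings out (washer's -x) and up; 60 degrees = 1.05; stop at 1.45. Flap 66 mm wide, 108 mm long below the hinge; shut, its lower edge leans out 17 degrees from the vertical. Gravity and a spring shut it: about 2 N at the knob when shut, 5 N at 60 degrees
- steel_dish: round steel dish, loose, on the bench to the front left of the washer (the dishes at the back right are others): 139 mm across the rim, 31 mm high, flat floor 102 mm across, thin wall that flares outward by about 30 degrees from the vertical; 0.12 kg. Origin: centre of its underside, z up. Can be taken by the rim
- bearing_0: steel ball bearing, 52 mm in diameter, 15 mm thick, about 0.13 kg; number 1 from the front of the row of three lying on the chute behind the shut flap. Origin: centre of its underside
- bearing_1: steel ball bearing, 52 mm in diameter, 15 mm thick, about 0.13 kg; number 2 from the front of the row of three lying on the chute behind the shut flap. Origin: centre of its underside
- bearing_2: steel ball bearing, 52 mm in diameter, 15 mm thick, about 0.13 kg; number 3 from the front of the row of three lying on the chute behind the shut flap. Origin: centre of its underside
- mug: bystander, back left of the dish: white mug with a diamond pattern, 90 mm tall, handle on one side. Origin: underside, middle
- oil_bottle: bystander, just left of the washer: tan and black squeeze bottle, 76 mm across, 202 mm tall. Origin: underside, middle
- pliers_red: bystander, front right: pliers with red handles, 200 mm long, lying. Origin: underside, middle
- driver_a: bystander, left of the dish: screwdriver with an orange handle, 210 mm long, lying. Origin: underside, middle
- tape_roll: bystander, right of the washer's front: black tape roll, 62 mm across, 19 mm high, lying. Origin: underside, middle
- spanner_1: bystander, left of the dish: small combination spanner, 160 mm long, lying. Origin: underside, middle
Things that resemble listed ones, but are neither listed nor needed, are in the scene too. There is more than one size of the steel_dish; the one meant has the size given above.

How it is judged:
By the outcome, as a careful person would: the job done as asked, in the order asked, and still so for the second after the job is handed in, while the arm keeps its last pose, push and grip.
It also fails if it takes over 58 s, if anything falls off the work surface, if the arm or the gripper's body presses on something with over 40 N, if the wrist force passes 120 N, or if a joint passes its speed limit or range.

## Working session

There is one attempt and no reset: what is moved stays moved. The work goes in short steps, Python scripts to look and compute and a tool call to move; the robot and the scene stay as the last step left them, time stands still between calls to the robot, and variables do not carry over. Pictures are saved under pics/ and viewed, at most 10 in all, crops included, and the job is handed in when it is done.

Besides the shell and the picture viewer there is one more tool, called after "Emit:" as name(argument=value, ...) on one line, values as JSON. arm_command: Moves the arm, as the interface text tells. Its arguments: {"type":"object","properties":{"rows":{"type":"array","items":{"type":"object","properties":{"fingers":{"type":"number"},"dx":{"type":"number"},"dy":{"type":"number"},"dz":{"type":"number"},"yaw":{"type":"number"}}}}},"required":["rows"]}

```bash
mkdir -p pics; ls
python3 - <<'E'
from cell import robot
import cv2
s=robot.get_state();print({k:s[k] for k in('clock','position','eef_rot','width','contact_force')},robot.grasp_offset)
for n in("scene","top"):
    im=robot.get_image(n);cv2.imwrite(f"pics/{n}0.png",im[...,::-1]);print(n,robot.camera_model(n))
E
```

```text
pics
{'clock': 0.0, 'position': array([186.66746996, 516.5918856 , 230.2107222 ]), 'eef_rot': array([-1.67161847e-04,  1.72468403e-01,  9.85014359e-01, -1.15496499e-03]), 'width': 85.55707120617555, 'contact_force': array([0.2474188 , 0.06849387, 0.54825707])} 18.700000000000003
scene {'fx': 399.6862667906862, 'fy': 399.6862667906862, 'cx': 317.3134000594261, 'cy': 203.44710288761314, 'eye': array([  81.82258146, -960.7172136 , 1133.19045261]), 'orientation': array([-0.36314309,  0.8934696 , -0.24582268,  0.09700715])}
top {'fx': 423.535537720492, 'fy': 423.535537720492, 'cx': 326.7156874318477, 'cy': 207.55335351795125, 'eye': array([ 482.42349684, -112.68350119, 1352.88880623]), 'orientation': array([ 0.01831383, -0.70583407,  0.70752985, -0.02940048])}
```

View pics/scene0.png

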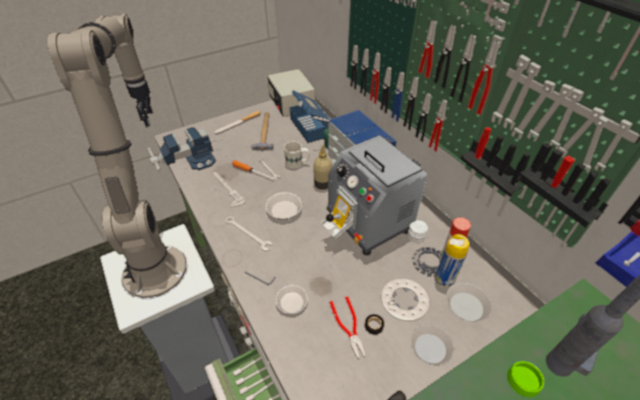

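View pics/top0.png

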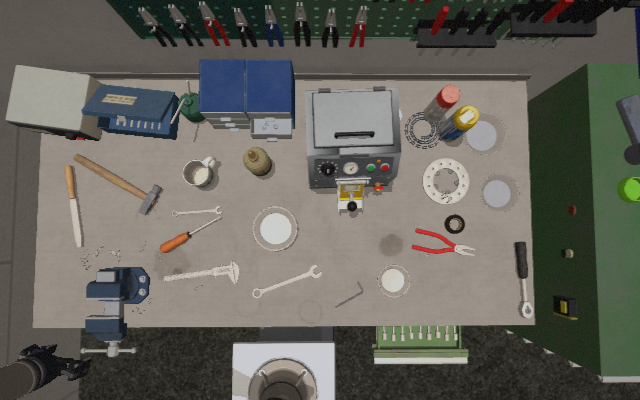

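Top view: the candidate dishes are at (275,229), (393,281, smaller), and (482,135) and (498,193) at the back right. The one at (275,229) is in front of the washer and to its left, so it fits the description. I'll confirm it in an enlarged crop and by measuring its size.

```bash
cat > h.py <<'E'
import numpy as np
from scipy.spatial.transform import Rotation as R
from cell import robot
def rot(q): return R.from_quat(q,scalar_first=True)
def ray(n,uv,z,m=None):
    m=m or robot.camera_model(n); d=rot(m['orientation']).apply([(uv[0]-m['cx'])/m['fx'],(uv[1]-m['cy'])/m['fy'],1])
    return m['eye']+d*(z-m['eye'][2])/d[2]
def pix(n,p,m=None):
    m=m or robot.camera_model(n); c=rot(m['orientation']).inv().apply(np.asarray(p)-m['eye'])
    return np.array([m['cx']+m['fx']*c[0]/c[2],m['cy']+m['fy']*c[1]/c[2]])
E
python3 - <<'E'
from h import *
import cv2
im=cv2.imread('pics/top0.png')[80:270,240:420]
cv2.imwrite('pics/crop1.png',cv2.resize(im,None,fx=3.15,fy=3.15,interpolation=cv2.INTER_CUBIC)[:600])
for n,c,l,r in (('dish',(275,229),(252,229),(298,229)),('small',(393,281),(377,281),(410,281))):
    print(n,ray('top',c,31),ray('top',l,31),ray('top',r,31))
print('knob',ray('top',(351.5,207),141))
E
```

```text
dish [505.16546118  27.60023788  31.        ] [505.35551772  98.98845817  31.        ] [504.97508352 -43.90859735  31.        ]
small [ 343.18307987 -338.38033369   31.        ] [ 343.40949505 -288.68650067   31.        ] [ 342.94222336 -391.24376408   31.        ]
knob [ 565.78335024 -202.9891916   141.        ]
```

View pics/crop1.png

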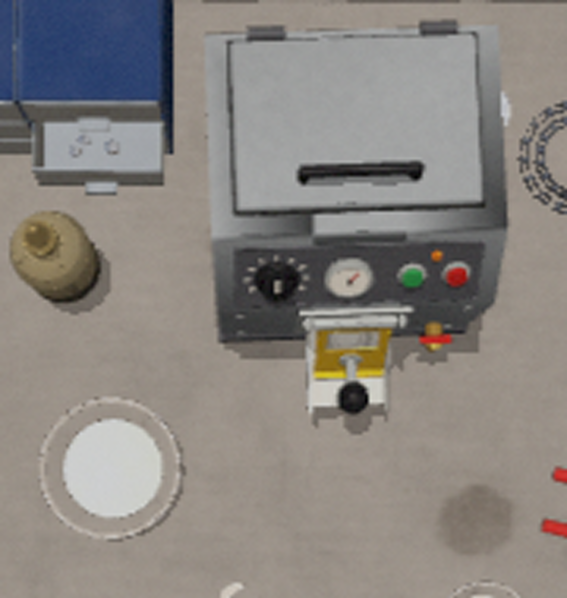

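The dish at crop (111,467) measures about 44.8 px, or 139 mm, so it is the right one. In the same crop the knob is at (353,397), the chute's lip cheeks are at about (307,418) and (386,418), and the hinge bar runs from (301,315) to (411,312). Next is the washer's yaw.

Run:
```python
from h import *
f=lambda u,v,z:ray('top',(240+u/3.15-.34,80+v/3.15-.34),z)
print('dish',f(111.5,467.5,31),f(112,468,2))
for n,a,b,z in(('lidfront',(235,213),(483,203),290),('lidback',(228,38),(478,32),290),('handle',(299,175),(424,170),325),('hingebar',(301,315),(411,312),203),('bottom',(220,341),(465,330),10),('panel',(237,248),(484,240),270)):
    A=f(*a,z);B=f(*b,z);d=A-B;print(n,A[:2],B[:2],np.hypot(*d[:2]),'yaw',np.degrees(np.arctan2(-d[0],d[1])))
k=f(353,397,141);print('knob',k)
print('scene knob predicted',pix('scene',k))
print('lip', f(307,418,85),f(386,418,85))
```

```text
dish [508.04795062  27.43895669  31.        ] [508.10440392  30.00636667   2.        ]
lidfront [707.6908579  -98.29443812] [ 715.95161318 -298.81033473] 200.6859857333149 yaw 2.359109290703922
lidback [851.7089755  -92.73979381] [ 857.2158083  -296.62891562] 203.9634751555813 yaw 1.5471231944152384
handle [ 730.34803029 -148.79949755] [ 734.39903169 -246.72227564] 98.00653590951076 yaw 2.3689381905016695
hingebar [ 636.54005341 -154.30799419] [ 639.08579802 -249.99150355] 95.7173692602032 yaw 1.5240454757112285
bottom [635.99877787 -79.2127517 ] [ 646.94019343 -327.76129901] 248.78925809168499 yaw 2.520603970771352
panel [682.89576576 -99.6351587 ] [ 689.53434669 -302.72090167] 203.1942168348387 yaw 1.8722499804270043
knob [ 569.54800513 -203.6575714   141.        ]
scene knob predicted [328.91618543 217.00125842]
lip [ 553.60404463 -163.87283654   85.        ] [ 553.44963838 -239.20931655   85.        ]
```

The washer's yaw is about 2°, the dish centre is (508, 28) and the knob is about (569, -204). I'll move to the near rim of the dish, first turning the tool so its y axis lies along world x.

Emit:
arm_command(rows=[{"yaw": 7,"fingers": 0.05},{"yaw": 7,"fingers": 0.05},{"yaw": 7,"fingers": 0.05},{"yaw": 7,"fingers": 0.05},{"yaw": 7,"fingers": 0.05},{"yaw": 7,"fingers": 0.05},{"yaw": 7,"fingers": 0.05},{"yaw": 7,"fingers": 0.05},{"yaw": 7,"fingers": 0.05},{"yaw": 7,"fingers": 0.05}])

```text
schema error: expected keys fingers, dx, dy, dz, yaw
```

Emit:
arm_command(rows=[{"dx": -0.03,"dy": 0.0157,"fingers": 0.05},{"dx": -0.03,"dy": 0.0157,"fingers": 0.05},{"dx": -0.03,"dy": 0.0157,"fingers": 0.05},{"dx": -0.03,"dy": 0.0157,"fingers": 0.05},{"dx": -0.03,"dy": 0.0157,"fingers": 0.05},{"dx": -0.03,"dy": 0.0157,"fingers": 0.05},{"dx": -0.03,"dy": 0.0157,"fingers": 0.05},{"dx": -0.03,"dy": 0.0157,"fingers": 0.05},{"dx": -0.03,"dy": 0.0157,"fingers": 0.05},{"fingers": 0.05}])

```text
schema error: expected keys fingers, dx, dy, dz, yaw
```

All keys are required in every row.

Emit:
arm_command(rows=[{"fingers": 0.05,"dx": 0,"dy": 0,"dz": 0,"yaw": 7},{"fingers": 0.05,"dx": 0,"dy": 0,"dz": 0,"yaw": 7},{"fingers": 0.05,"dx": 0,"dy": 0,"dz": 0,"yaw": 7},{"fingers": 0.05,"dx": 0,"dy": 0,"dz": 0,"yaw": 7},{"fingers": 0.05,"dx": 0,"dy": 0,"dz": 0,"yaw": 7},{"fingers": 0.05,"dx": 0,"dy": 0,"dz": 0,"yaw": 7},{"fingers": 0.05,"dx": 0,"dy": 0,"dz": 0,"yaw": 7},{"fingers": 0.05,"dx": 0,"dy": 0,"dz": 0,"yaw": 7},{"fingers": 0.05,"dx": 0,"dy": 0,"dz": 0,"yaw": 7},{"fingers": 0.05,"dx": 0,"dy": 0,"dz": 0,"yaw": 7}])

```text
clock: 0.93
position: [186.7, 516.9, 230.7]
eef_rot: [0.0, 0.708, 0.706, -0.001]
contact_force: [-1.0, 0.7, 0.0]
width: 50.1
finger_force: 0.0
```

Emit:
arm_command(rows=[{"fingers": 0.05,"dx": -0.03,"dy": 0.0157,"dz": 0,"yaw": 0},{"fingers": 0.05,"dx": -0.03,"dy": 0.0157,"dz": 0,"yaw": 0},{"fingers": 0.05,"dx": -0.03,"dy": 0.0157,"dz": 0,"yaw": 0},{"fingers": 0.05,"dx": -0.03,"dy": 0.0157,"dz": 0,"yaw": 0},{"fingers": 0.05,"dx": -0.03,"dy": 0.0157,"dz": 0,"yaw": 0},{"fingers": 0.05,"dx": -0.03,"dy": 0.0157,"dz": 0,"yaw": 0},{"fingers": 0.05,"dx": -0.03,"dy": 0.0157,"dz": 0,"yaw": 0},{"fingers": 0.05,"dx": -0.03,"dy": 0.0157,"dz": 0,"yaw": 0},{"fingers": 0.05,"dx": -0.03,"dy": 0.0157,"dz": 0,"yaw": 0},{"fingers": 0.05,"dx": 0,"dy": 0,"dz": 0,"yaw": 0}])

```text
clock: 1.77
position: [332.4, 240.2, 231.3]
eef_rot: [0.002, 0.711, 0.704, -0.001]
contact_force: [-0.2, 0.8, 0.7]
width: 49.9
finger_force: 0.0
```

Emit:
arm_command(rows=[{"fingers": 0.05,"dx": -0.0265,"dy": 0.0139,"dz": 0.015,"yaw": 0},{"fingers": 0.05,"dx": -0.0265,"dy": 0.0139,"dz": 0.015,"yaw": 0},{"fingers": 0.05,"dx": -0.0265,"dy": 0.0139,"dz": 0.015,"yaw": 0},{"fingers": 0.05,"dx": -0.0265,"dy": 0.0139,"dz": 0.015,"yaw": 0},{"fingers": 0.05,"dx": -0.0265,"dy": 0.0139,"dz": 0.015,"yaw": 0},{"fingers": 0.05,"dx": -0.0265,"dy": 0.0139,"dz": 0.015,"yaw": 0},{"fingers": 0.05,"dx": -0.0265,"dy": 0.0139,"dz": 0.015,"yaw": 0},{"fingers": 0.05,"dx": -0.0265,"dy": 0.0139,"dz": 0.015,"yaw": 0},{"fingers": 0.05,"dx": 0,"dy": 0,"dz": 0,"yaw": 0},{"fingers": 0.05,"dx": 0,"dy": 0,"dz": 0,"yaw": 0}])

```text
clock: 2.6
position: [439.9, 33.9, 110.3]
eef_rot: [-0.0, 0.708, 0.706, -0.002]
contact_force: [-0.2, 1.2, 1.1]
width: 49.7
finger_force: 0.0
```

Run:
```python
from h import *
import cv2
s=robot.get_state();m=robot.camera_model('wrist');cv2.imwrite('pics/w1.png',robot.get_image('wrist')[...,::-1])
print(s['position'],s['eef_rot'],m['eye'],m['orientation'])
for d in((508,28,31),(438.5,28,31),(508,97.5,31),(577.5,28,31)): print(d,pix('wrist',d,m))
print('tcp',pix('wrist',s['position'],m))
```

```text
[439.92565352  33.87372434 110.27423789] [-2.91362737e-04  7.08057355e-01  7.06153200e-01 -1.53468396e-03] [439.78799439 105.72918767 252.35695543] [ 0.14401571  0.98957357 -0.00126027 -0.00142526]
(508, 28, 31) [399.82164159 209.12736819]
(438.5, 28, 31) [316.11862533 209.28880612]
(508, 97.5, 31) [407.23555461 122.7337859 ]
(577.5, 28, 31) [483.6830343  208.96562479]
tcp [317.99395043 246.62461742]
```

View pics/w1.png

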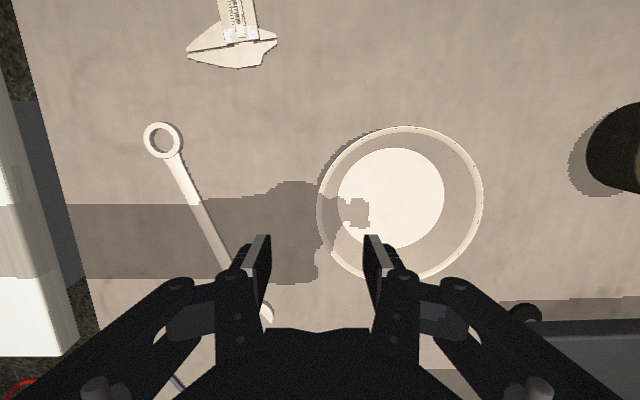

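The rim spans columns 317–483 with its top at row 126, which matches the estimate (dish centre about (508, 26)). The spanner clears the outer finger. Lowering over the rim, then gripping.

Emit:
arm_command(rows=[{"fingers": 0.05,"dx": -0.004,"dy": 0.002,"dz": 0.02,"yaw": 0},{"fingers": 0.05,"dx": -0.004,"dy": 0.0015,"dz": 0.02,"yaw": 0},{"fingers": 0.05,"dx": 0,"dy": 0,"dz": 0.02,"yaw": 0},{"fingers": 0.05,"dx": 0,"dy": 0,"dz": 0.02,"yaw": 0},{"fingers": 0.05,"dx": 0,"dy": 0,"dz": 0.014,"yaw": 0},{"fingers": 0.05,"dx": 0,"dy": 0,"dz": 0,"yaw": 0}])

```text
clock: 3.15
position: [441.3, 30.0, 15.3]
eef_rot: [-0.002, 0.705, 0.709, -0.002]
contact_force: [0.2, -0.9, -0.3]
width: 50.0
finger_force: 0.0
```

Emit:
arm_command(rows=[{"fingers": 0.03,"dx": 0,"dy": 0,"dz": 0,"yaw": 0},{"fingers": 0.02,"dx": 0,"dy": 0,"dz": 0,"yaw": 0},{"fingers": 0.01,"dx": 0,"dy": 0,"dz": 0,"yaw": 0},{"fingers": 0,"dx": 0,"dy": 0,"dz": 0,"yaw": 0},{"fingers": 0,"dx": 0,"dy": 0,"dz": 0,"yaw": 0},{"fingers": 0,"dx": 0,"dy": 0,"dz": 0,"yaw": 0}])

```text
clock: 3.65
position: [445.5, 27.5, 18.6]
eef_rot: [0.001, 0.707, 0.708, 0.001]
contact_force: [-1.5, -1.3, 6.1]
width: 8.4
finger_force: 53.9
```

Run:
```python
from h import *
import cv2
a=robot.get_image('wrist')[...,::-1]
cv2.imwrite('pics/w2.png',cv2.resize(a,None,fx=.8,fy=.8))
print(robot.get_state()['wrist_torque'])
```

```text
[-0.11774827 -0.17897024 -0.19405127]
```

View pics/w2.png

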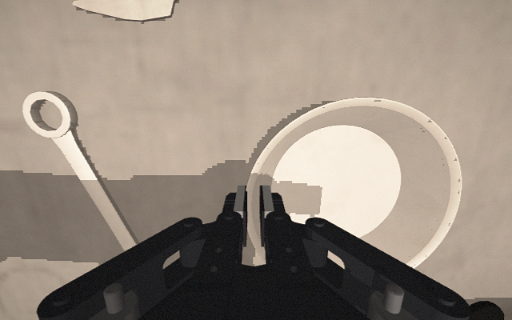

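The rim is held, with 8.4 mm between the pads because the wall slants. Lifting a little and carrying it.

Emit:
arm_command(rows=[{"fingers": 0,"dx": 0,"dy": 0,"dz": -0.01,"yaw": 0},{"fingers": 0,"dx": 0,"dy": 0,"dz": -0.01,"yaw": 0},{"fingers": 0,"dx": 0,"dy": 0,"dz": -0.01,"yaw": 0},{"fingers": 0,"dx": -0.01,"dy": 0,"dz": 0,"yaw": 0},{"fingers": 0,"dx": -0.02,"dy": 0,"dz": 0,"yaw": 0},{"fingers": 0,"dx": -0.02,"dy": 0,"dz": 0,"yaw": 0},{"fingers": 0,"dx": -0.02,"dy": 0,"dz": 0,"yaw": 0},{"fingers": 0,"dx": -0.02,"dy": 0,"dz": 0,"yaw": 0},{"fingers": 0,"dx": -0.02,"dy": 0,"dz": 0,"yaw": 0},{"fingers": 0,"dx": -0.02,"dy": 0,"dz": 0,"yaw": 0}])

```text
clock: 4.53
position: [444.8, -99.5, 48.5]
eef_rot: [-0.002, 0.705, 0.709, 0.002]
contact_force: [0.5, 3.4, 5.6]
width: 4.2
finger_force: 65.5
```

Emit:
arm_command(rows=[{"fingers": 0,"dx": -0.02,"dy": 0,"dz": 0,"yaw": 0},{"fingers": 0,"dx": -0.02,"dy": 0,"dz": 0,"yaw": 0},{"fingers": 0,"dx": -0.02,"dy": 0,"dz": 0,"yaw": 0},{"fingers": 0,"dx": -0.02,"dy": 0,"dz": 0,"yaw": 0},{"fingers": 0,"dx": -0.02,"dy": 0,"dz": 0,"yaw": 0},{"fingers": 0,"dx": 0,"dy": 0,"dz": 0,"yaw": 0},{"fingers": 0,"dx": 0,"dy": 0,"dz": 0,"yaw": 0}])

```text
clock: 5.12
position: [444.4, -202.4, 48.6]
eef_rot: [-0.0, 0.707, 0.707, 0.001]
contact_force: [-1.7, -0.3, 6.3]
width: 3.9
finger_force: 64.2
```

Run:
```python
from h import *
import cv2
a=robot.get_image('wrist')[...,::-1];b=robot.get_image('scene')[...,::-1][140:300,220:420]
w=cv2.resize(a,None,fx=.75,fy=.75);c=cv2.resize(b,(375,300),interpolation=cv2.INTER_CUBIC)
o=np.zeros((600,480,3),np.uint8);o[:300]=w;o[300:,:375]=c;cv2.imwrite('pics/w3.png',o)
m=robot.camera_model('wrist');s=robot.get_state();print(s['position'],s['width'],s['contact_force'])
print(m)
```

```text
[ 444.41669666 -201.97509473   48.56875636] 3.928185612222164 [-1.51221713 -0.53594115  6.68861016]
{'fx': 281.9585408954713, 'fy': 281.9585408954713, 'cx': 316.7420778915694, 'cy': 195.55557034186614, 'eye': array([ 443.56527946, -130.5591385 ,  190.8171678 ]), 'orientation': array([1.42720579e-01, 9.89762796e-01, 6.07753934e-04, 2.71901757e-04])}
```

View pics/w3.png

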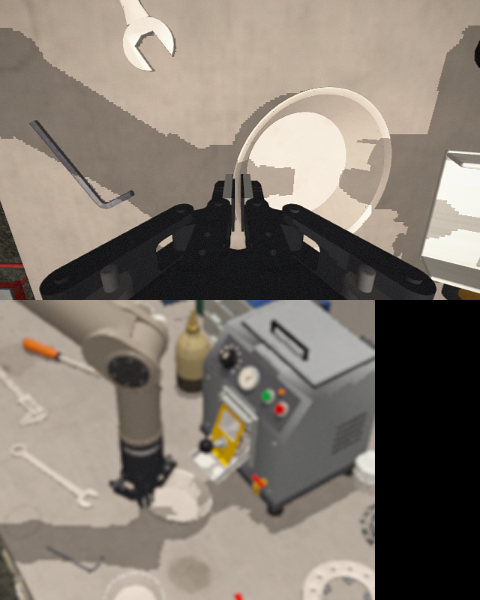

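Run:
```python
from h import *
for x in(560,565,570):
  for n,p in(('liptop+',(x,-165,75)),('cheektop+',(x-8,-165,92)),('liptop-',(x,-243,75))): print(x,n,pix('wrist',p)*.75)
```

```text
560 liptop+ [441.04370882 147.45059442]
560 cheektop+ [456.61821609 157.26459348]
560 liptop- [409.52703324 258.01719608]
565 liptop+ [449.78219873 147.46041286]
565 cheektop+ [466.71897632 157.27560926]
565 liptop- [416.91924478 258.02274859]
570 liptop+ [458.52017431 147.47023071]
570 cheektop+ [476.81904933 157.28662429]
570 liptop- [424.3110883  258.02830082]
```

Run:
```python
import cv2
a=cv2.imread('pics/w3.png')[130:300,380:480]
cv2.imwrite('pics/w3c.png',cv2.resize(a,None,fx=3.5,fy=3.5,interpolation=cv2.INTER_CUBIC))
```

```text
(no output)
```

View pics/w3c.png

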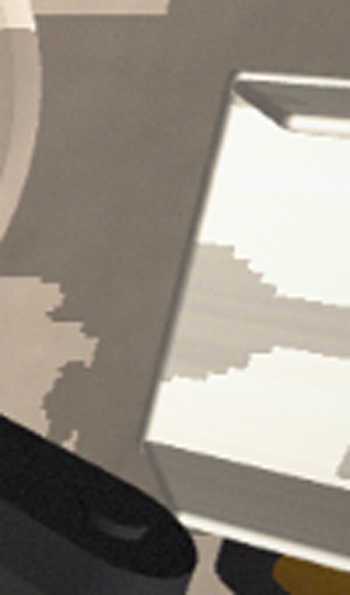

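The lip corners at crop (235,72) and (147,442) put the lip middle at about (566, -204). The dish hangs tilted with its far edge near the bench. I'll move it +34 mm in x while lowering, then release.

Emit:
arm_command(rows=[{"fingers": 0,"dx": -0.002,"dy": 0.009,"dz": 0.003,"yaw": 0},{"fingers": 0,"dx": 0,"dy": 0.009,"dz": 0.003,"yaw": 0},{"fingers": 0,"dx": 0,"dy": 0.009,"dz": 0.003,"yaw": 0},{"fingers": 0,"dx": 0,"dy": 0.007,"dz": 0.004,"yaw": 0},{"fingers": 0,"dx": 0,"dy": 0,"dz": 0.004,"yaw": 0},{"fingers": 0,"dx": 0,"dy": 0,"dz": 0.004,"yaw": 0},{"fingers": 0,"dx": 0,"dy": 0,"dz": 0.004,"yaw": 0},{"fingers": 0,"dx": 0,"dy": 0,"dz": 0,"yaw": 0}])

```text
clock: 5.88
position: [475.0, -204.3, 23.6]
eef_rot: [-0.003, 0.707, 0.707, -0.001]
contact_force: [-9.2, -1.1, 16.1]
width: 3.9
finger_force: 120.5
```

Emit:
arm_command(rows=[{"fingers": 0.008,"dx": 0,"dy": 0,"dz": 0,"yaw": 0},{"fingers": 0.012,"dx": 0,"dy": 0,"dz": 0,"yaw": 0},{"fingers": 0.016,"dx": 0,"dy": 0,"dz": 0,"yaw": 0},{"fingers": 0.02,"dx": 0,"dy": 0,"dz": 0,"yaw": 0},{"fingers": 0.03,"dx": 0,"dy": 0,"dz": 0,"yaw": 0},{"fingers": 0.04,"dx": 0,"dy": 0,"dz": 0,"yaw": 0},{"fingers": 0.05,"dx": 0,"dy": 0,"dz": 0,"yaw": 0},{"fingers": 0.05,"dx": 0,"dy": 0,"dz": 0,"yaw": 0},{"fingers": 0.05,"dx": 0,"dy": 0,"dz": 0,"yaw": 0}])

```text
clock: 6.63
position: [478.6, -204.0, 22.2]
eef_rot: [-0.0, 0.706, 0.708, -0.0]
contact_force: [-1.3, 1.3, 0.7]
width: 49.8
finger_force: 0.0
```

Emit:
arm_command(rows=[{"fingers": 0.05,"dx": 0,"dy": 0,"dz": -0.02,"yaw": 0},{"fingers": 0.05,"dx": 0,"dy": 0,"dz": -0.03,"yaw": 0},{"fingers": 0.05,"dx": 0,"dy": 0,"dz": -0.035,"yaw": 0},{"fingers": 0.05,"dx": 0,"dy": -0.02,"dz": -0.035,"yaw": 0},{"fingers": 0.05,"dx": 0,"dy": -0.02,"dz": -0.035,"yaw": 0},{"fingers": 0.05,"dx": 0,"dy": -0.02,"dz": -0.035,"yaw": 0},{"fingers": 0.05,"dx": 0,"dy": 0,"dz": 0,"yaw": 0},{"fingers": 0.05,"dx": 0,"dy": 0,"dz": 0,"yaw": 0}])

```text
clock: 7.3
position: [419.2, -205.2, 214.8]
eef_rot: [0.002, 0.707, 0.707, 0.002]
contact_force: [0.2, -0.2, -0.2]
width: 49.7
finger_force: 0.0
```

Run:
```python
from h import *
import cv2
m=robot.camera_model('wrist');a=robot.get_image('wrist')[...,::-1].copy()
for c,z,r,col in(((541,-205),31,69.5,(0,0,255)),((541,-205),3,51,(255,0,0))):
    p=np.array([pix('wrist',(c[0]+r*np.cos(t),c[1]+r*np.sin(t),z),m) for t in np.arange(0,6.28,.3)])
    for q in p: cv2.circle(a,tuple(int(v) for v in q),1,col,-1)
cv2.circle(a,tuple(int(v) for v in pix('wrist',(569.5,-203.7,141),m)),3,(0,255,0),1)
cv2.imwrite('pics/w4.png',a);print(robot.get_state()['position'])
```

```text
[ 418.87435554 -204.0760193   213.00692225]
```

View pics/w4.png

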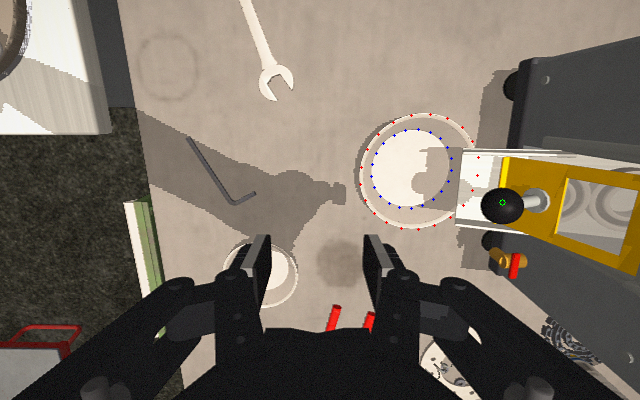

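The dish stands at about (540, -204), 26 mm in front of the lip, as wanted. The knob is at (502,206), about (569.5, -206). Next I'll turn the tool about -92° so the fingers close along the washer's y axis, with the camera on the robot's side.

Emit:
arm_command(rows=[{"fingers": 0.06,"dx": 0,"dy": 0,"dz": 0,"yaw": -7},{"fingers": 0.06,"dx": 0,"dy": 0,"dz": 0,"yaw": -7},{"fingers": 0.06,"dx": 0,"dy": 0,"dz": 0,"yaw": -7},{"fingers": 0.06,"dx": 0,"dy": 0,"dz": 0,"yaw": -7},{"fingers": 0.06,"dx": 0,"dy": 0,"dz": 0,"yaw": -7},{"fingers": 0.06,"dx": 0,"dy": 0,"dz": 0,"yaw": -7},{"fingers": 0.06,"dx": 0,"dy": 0,"dz": 0,"yaw": -7},{"fingers": 0.06,"dx": 0,"dy": 0,"dz": 0,"yaw": -7},{"fingers": 0.06,"dx": 0,"dy": 0,"dz": 0,"yaw": -7},{"fingers": 0.06,"dx": 0,"dy": 0,"dz": 0,"yaw": -7}])

```text
clock: 8.18
position: [418.1, -203.3, 210.2]
eef_rot: [-0.002, 0.169, 0.986, 0.0]
contact_force: [-0.2, -0.7, -0.6]
width: 59.7
finger_force: 0.0
```

Emit:
arm_command(rows=[{"fingers": 0.06,"dx": 0,"dy": 0,"dz": 0,"yaw": -7},{"fingers": 0.06,"dx": 0,"dy": 0,"dz": 0,"yaw": -7},{"fingers": 0.06,"dx": 0,"dy": 0,"dz": 0,"yaw": -7},{"fingers": 0.06,"dx": 0,"dy": 0,"dz": 0,"yaw": -1},{"fingers": 0.06,"dx": -0.02,"dy": 0,"dz": 0,"yaw": 0},{"fingers": 0.06,"dx": -0.025,"dy": 0,"dz": 0,"yaw": 0},{"fingers": 0.06,"dx": -0.025,"dy": 0,"dz": 0,"yaw": 0},{"fingers": 0.06,"dx": -0.02,"dy": 0,"dz": 0,"yaw": 0},{"fingers": 0.06,"dx": 0,"dy": 0,"dz": 0,"yaw": 0},{"fingers": 0.06,"dx": 0,"dy": 0,"dz": 0,"yaw": 0}])

```text
clock: 9.02
position: [508.8, -199.9, 210.3]
eef_rot: [-0.002, -0.019, 1.0, 0.0]
contact_force: [-0.2, -0.2, 0.4]
width: 60.2
finger_force: 0.0
```

Run:
```python
from h import *
import cv2
m=robot.camera_model('wrist');s=robot.get_state();a=robot.get_image('wrist')[...,::-1].copy()
r=rot(s['eef_rot']).as_matrix();print(s['position'],s['qpos'],'toolx ang',np.degrees(np.arctan2(r[1,0],r[0,0])),m['eye'])
for y in(-204,-207): print(pix('wrist',(569.5,y,141),m))
cv2.circle(a,tuple(int(v) for v in pix('wrist',(569.5,-205.5,141),m)),3,(0,255,0),1)
cv2.imwrite('pics/w5.png',a)
```

```text
[ 508.75321283 -199.93639834  210.26769324] [-0.06836049  0.34559644  0.54790471  1.5688099  -0.18356906  1.28289198
  2.11410741] toolx ang -177.87017354805965 [ 436.78588201 -202.94300053  352.73668737]
[309.85453972 275.61972909]
[306.33589828 275.50471407]
```

View pics/w5.png

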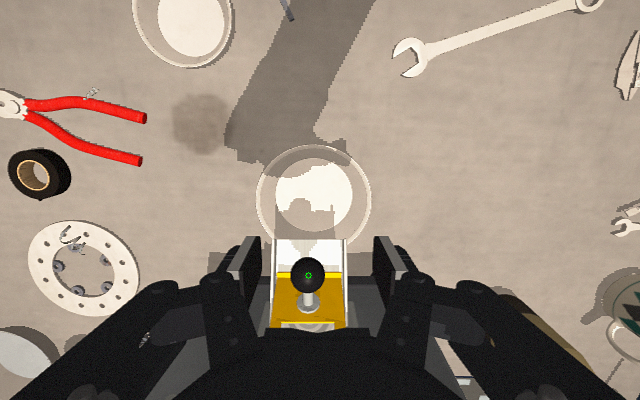

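The knob at (308,275) agrees with (569.5, -205.5). The dish stands in front of the lip, centred on it. I'll move over the knob and descend around it.

Emit:
arm_command(rows=[{"fingers": 0.06,"dx": -0.02,"dy": -0.0026,"dz": 0,"yaw": 0},{"fingers": 0.06,"dx": -0.02,"dy": -0.0026,"dz": 0,"yaw": 0},{"fingers": 0.06,"dx": -0.0203,"dy": -0.0026,"dz": 0,"yaw": 0},{"fingers": 0.06,"dx": 0,"dy": 0,"dz": 0.01,"yaw": 0},{"fingers": 0.06,"dx": 0,"dy": 0,"dz": 0.016,"yaw": 0},{"fingers": 0.06,"dx": 0,"dy": 0,"dz": 0,"yaw": 0},{"fingers": 0.06,"dx": 0,"dy": 0,"dz": 0,"yaw": 0}])

```text
clock: 9.65
position: [567.0, -206.3, 185.0]
eef_rot: [-0.002, -0.018, 1.0, 0.001]
contact_force: [-0.1, 0.3, 0.5]
width: 59.8
finger_force: 0.0
```

Emit:
arm_command(rows=[{"fingers": 0.06,"dx": 0,"dy": 0,"dz": 0.015,"yaw": 0},{"fingers": 0.06,"dx": 0,"dy": 0,"dz": 0.015,"yaw": 0},{"fingers": 0.06,"dx": 0,"dy": 0,"dz": 0.015,"yaw": 0},{"fingers": 0.06,"dx": 0,"dy": 0,"dz": 0.01,"yaw": 0},{"fingers": 0.06,"dx": 0,"dy": 0,"dz": 0.008,"yaw": 0},{"fingers": 0.06,"dx": 0,"dy": 0,"dz": 0,"yaw": 0},{"fingers": 0.06,"dx": 0,"dy": 0,"dz": 0,"yaw": 0}])

```text
clock: 10.23
position: [569.0, -206.5, 123.7]
eef_rot: [0.0, -0.018, 1.0, -0.0]
contact_force: [-0.0, -0.1, -0.4]
width: 60.0
finger_force: 0.0
```

Positioned and no contact. Down 4 mm, then closing on the ball.

Emit:
arm_command(rows=[{"fingers": 0.06,"dx": 0,"dy": 0.0005,"dz": 0.004,"yaw": 0},{"fingers": 0.04,"dx": 0,"dy": 0,"dz": 0,"yaw": 0},{"fingers": 0.03,"dx": 0,"dy": 0,"dz": 0,"yaw": 0},{"fingers": 0.015,"dx": 0,"dy": 0,"dz": 0,"yaw": 0},{"fingers": 0.01,"dx": 0,"dy": 0,"dz": 0,"yaw": 0},{"fingers": 0.01,"dx": 0,"dy": 0,"dz": 0,"yaw": 0},{"fingers": 0.01,"dx": 0,"dy": 0,"dz": 0,"yaw": 0}])

```text
clock: 10.82
position: [569.4, -205.9, 120.0]
eef_rot: [0.0, -0.019, 1.0, -0.0]
contact_force: [-1.5, 0.5, 3.4]
width: 27.4
finger_force: 58.8
```

The 27.4 mm opening is close to the ball's 30 mm, and the grip force is 59 N. I'll do a small test lift (about 3°, too little to release the bearings).

Emit:
arm_command(rows=[{"fingers": 0.01,"dx": 0.003,"dy": 0,"dz": -0.0033,"yaw": 0},{"fingers": 0.01,"dx": 0,"dy": 0,"dz": 0,"yaw": 0},{"fingers": 0.01,"dx": 0,"dy": 0,"dz": 0,"yaw": 0}])

```text
clock: 11.07
position: [566.7, -206.0, 122.9]
eef_rot: [0.001, -0.019, 1.0, -0.0]
contact_force: [2.9, -0.4, -0.5]
width: 27.2
finger_force: 59.5
```

The force changed from (-1.5, 3.4) to (+2.9, -0.5) N in x and z, which is the spring pulling toward shut, so the ball is held. Opening along the arc to 60°.

Emit:
arm_command(rows=[{"fingers": 0.01,"dx": 0.008,"dy": 0,"dz": -0.0109,"yaw": 0},{"fingers": 0.01,"dx": 0.0043,"dy": 0,"dz": -0.0079,"yaw": 0},{"fingers": 0.01,"dx": 0.0035,"dy": 0,"dz": -0.0083,"yaw": 0},{"fingers": 0.01,"dx": 0.0026,"dy": 0,"dz": -0.0086,"yaw": 0},{"fingers": 0.01,"dx": 0.0017,"dy": 0,"dz": -0.0088,"yaw": 0},{"fingers": 0.01,"dx": 0.0008,"dy": 0,"dz": -0.009,"yaw": 0},{"fingers": 0.01,"dx": -0.0002,"dy": 0,"dz": -0.009,"yaw": 0},{"fingers": 0.01,"dx": -0.0012,"dy": 0,"dz": -0.0089,"yaw": 0},{"fingers": 0.01,"dx": -0.002,"dy": 0,"dz": -0.0088,"yaw": 0},{"fingers": 0.01,"dx": 0,"dy": 0,"dz": 0,"yaw": 0}])

```text
clock: 11.9
position: [549.6, -206.6, 204.5]
eef_rot: [0.001, -0.019, 1.0, -0.0]
contact_force: [3.7, -0.9, -8.9]
width: 26.6
finger_force: 59.6
```

Emit:
arm_command(rows=[{"fingers": 0.01,"dx": 0,"dy": 0,"dz": 0,"yaw": 0},{"fingers": 0.01,"dx": 0,"dy": 0,"dz": 0,"yaw": 0},{"fingers": 0.01,"dx": 0,"dy": 0,"dz": 0,"yaw": 0},{"fingers": 0.01,"dx": 0,"dy": 0,"dz": 0,"yaw": 0},{"fingers": 0.01,"dx": 0,"dy": 0,"dz": 0,"yaw": 0},{"fingers": 0.01,"dx": 0,"dy": 0,"dz": 0,"yaw": 0},{"fingers": 0.01,"dx": 0,"dy": 0,"dz": 0,"yaw": 0},{"fingers": 0.01,"dx": 0,"dy": 0,"dz": 0,"yaw": 0},{"fingers": 0.01,"dx": 0,"dy": 0,"dz": 0,"yaw": 0},{"fingers": 0.01,"dx": 0,"dy": 0,"dz": 0,"yaw": 0}])

```text
clock: 12.73
position: [549.1, -206.6, 202.5]
eef_rot: [0.0, -0.019, 1.0, -0.0]
contact_force: [5.0, -1.3, -8.6]
width: 26.6
finger_force: 59.6
```

Run:
```python
from h import *
import cv2
a=robot.get_image('wrist')[...,::-1];b=robot.get_image('scene')[...,::-1][150:270,270:400]
s=robot.get_state();print(s['position'],s['width'],s['contact_force'],s['finger_force'])
o=np.zeros((600,800,3),np.uint8);o[:350,:560]=cv2.resize(a,(560,350));o[350:,:270]=cv2.resize(b,(270,250),interpolation=cv2.INTER_CUBIC)
t=robot.get_image('top')[...,::-1][120:260,300:430];o[350:,280:512]=cv2.resize(t,(232,250),interpolation=cv2.INTER_CUBIC)
c=a[100:330,240:390];o[350:,520:683]=cv2.resize(c,(163,250))
cv2.imwrite('pics/end.png',o)
```

```text
[ 549.13698633 -206.56918015  202.4983526 ] 26.66849761339463 [ 4.32671776 -1.59577743 -7.98030715] 59.61777985095978
```

View pics/end.png

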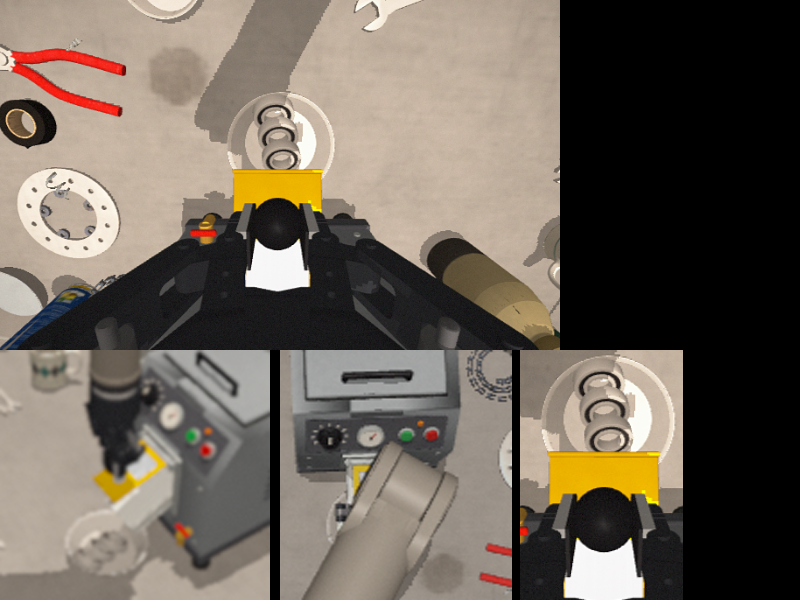

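All three bearings are in the dish, at wrist view (275,110), (279,135) and (281,158). Now a numeric check of the flap angle from its lower edge and the ball.

Run:
```python
from h import *
import cv2
m=robot.camera_model('wrist');a=robot.get_image('wrist')[...,::-1].copy()
h=cv2.cvtColor(a,cv2.COLOR_BGR2HSV)
y=(h[...,0]>18)&(h[...,0]<32)&(h[...,1]>180)&(h[...,2]>120)
for c in(280,300,320,340,355): r=np.where(y[150:300,c])[0]+150; print(c,r[:1],end=' ')
r=np.where(y[205,230:400])[0]+230;print('cols row205',r.min(),r.max())
b=(a.max(2)<60)
print('ball top row', [ (c,np.where(b[200:300,c])[0][0]+200) for c in(305,316,327)])
for t in(54,57,60,63,66):
    q=np.radians(17+t);d=np.array([-np.sin(q),-np.cos(q)]);n=np.array([-np.cos(q),np.sin(q)])
    H=np.array([631.5,200]);e=H+108*d;k=H+75*d+42*n
    K=np.array([k[0],-206,k[1]]);v=K-m['eye'];L=np.linalg.norm(v)
    up=rot(m['orientation']).apply([0,-1,0]);u=up-v*(up@v)/L**2;u/=np.linalg.norm(u)
    al=np.arcsin(15/L);T=m['eye']+v*np.cos(al)**2+u*15*np.cos(al)
    w=[pix('wrist',(e[0],-206+s*33,e[1]),m) for s in(1,-1)]
    print(t,'edge',w,'ball',pix('wrist',K,m),'top',pix('wrist',T,m))
```

```text
280 [193] 300 [194] 320 [194] 340 [194] 355 [194] cols row205 267 366
ball top row [(305, np.int64(229)), (316, np.int64(227)), (327, np.int64(229))]
54 edge [array([368.92297841, 197.09568138]), array([269.71975105, 193.47119173])] ball [318.79420879 256.09353468] top [318.79420879 226.54962799]
57 edge [array([370.63204307, 196.98766462]), array([268.34442524, 193.2498928 ])] ball [318.77204989 262.09017649] top [318.77204989 231.64525772]
60 edge [array([372.43256852, 197.34540818]), array([266.86396833, 193.48878793])] ball [318.72911505 268.7970979 ] top [318.72911505 237.40501989]
63 edge [array([374.32812372, 198.21399986]), array([265.27244151, 194.2329444 ])] ball [318.6638365  276.23844726] top [318.6638365  243.84936524]
66 edge [array([376.32207873, 199.6427363 ]), array([263.5637789, 195.5316998])] ball [318.57466832 284.43359048] top [318.57466832 250.99352245]
```

The lower edge's width (about 100 px) and the ball's top (row 227) both suggest about 55°, so the ball shifted a little in the grip. I'll raise along the arc by about 4° and re-measure with a fit.

Emit:
arm_command(rows=[{"fingers": 0.01,"dx": -0.0005,"dy": 0,"dz": -0.002,"yaw": 0},{"fingers": 0.01,"dx": -0.0005,"dy": 0,"dz": -0.002,"yaw": 0},{"fingers": 0.01,"dx": -0.0005,"dy": 0,"dz": -0.002,"yaw": 0},{"fingers": 0.01,"dx": 0,"dy": 0,"dz": 0,"yaw": 0},{"fingers": 0.01,"dx": 0,"dy": 0,"dz": 0,"yaw": 0},{"fingers": 0.01,"dx": 0,"dy": 0,"dz": 0,"yaw": 0}])

```text
clock: 13.43
position: [550.7, -206.5, 208.1]
eef_rot: [0.0, -0.019, 1.0, -0.0]
contact_force: [5.7, -2.0, -10.0]
width: 26.8
finger_force: 59.6
```

```bash
cat > fit.py <<'E'
from h import *
import cv2
from scipy.optimize import least_squares
m=robot.camera_model('wrist');s=robot.get_state();a=robot.get_image('wrist')[...,::-1].copy()
h=cv2.cvtColor(a,cv2.COLOR_BGR2HSV)
y=(h[...,0]>18)&(h[...,0]<32)&(h[...,1]>150)&(h[...,2]>100)
top=np.median([np.where(y[150:300,c])[0][0]+150 for c in range(290,345,5)])
R0=int(top)+2;r=np.where(y[R0,230:400])[0]+230
b=(a.max(2)<60);bt=np.where(b[200:320,317])[0][0]+200
meas=np.array([top,r.max()-r.min()+1,bt])
def pred(p):
    q=np.radians(17+p[0]);d=np.array([-np.sin(q),-np.cos(q)]);n=np.array([-np.cos(q),np.sin(q)])
    H=np.array([631.5+p[1],200]);e=H+108*d;k=H+75*d+42*n
    yw=np.radians(2.2);w=[pix('wrist',(e[0]-j*33*np.sin(yw),-206+j*33*np.cos(yw),e[1]),m) for j in(1,-1)]
    K=np.array([k[0],-206,k[1]]);v=K-m['eye'];L=np.linalg.norm(v)
    up=rot(m['orientation']).apply([0,-1,0]);u=up-v*(up@v)/L**2;u/=np.linalg.norm(u);al=np.arcsin(15/L)
    return np.array([(w[0][1]+w[1][1])/2,w[0][0]-w[1][0],pix('wrist',m['eye']+v*np.cos(al)**2+u*15*np.cos(al),m)[1]])
f=least_squares(lambda p:pred(p)-meas,[58,0])
print('meas',meas,'fit theta,x',f.x,'res',f.fun,'pos',s['position'],s['width'],s['contact_force'])
for x in(-3,0,3): print(x,'edge+ball only', least_squares(lambda p:(pred([p[0],x])-meas)[1:],[58]).x)
E
python3 fit.py
```

```text
meas [189. 105. 225.] fit theta,x [60.05698806 -2.07172817] res [-1.55887026 -1.81739776  1.11940673] pos [ 550.74846528 -206.48206685  208.09995377] 26.80800164112729 [ 5.72315426 -1.98598714 -9.98890036]
-3 edge+ball only [60.67095653]
0 edge+ball only [58.56430357]
3 edge+ball only [56.40116939]
```

Run:
```python
import cv2,numpy as np
from h import *
a=cv2.imread('pics/w5.png');b=(a.max(2)<70).astype(np.uint8);b[270:281,302:314]=1
n,l,st,c=cv2.connectedComponentsWithStats(b[240:320,280:340]);i=l[35,28];print('w5 ball',st[i],c[i]+[280,240])
m=robot.camera_model('wrist');m=dict(m);m['eye']=np.array([436.786,-202.943,352.737])
for x in(566.5,569.5,572.5):print(x,pix('wrist',(x,-205.5,141),m))
# scene view: flap lower edge corners
s=robot.get_image('scene')[...,::-1];h=cv2.cvtColor(s,cv2.COLOR_BGR2HSV)
y=((h[...,0]>18)&(h[...,0]<32)&(h[...,1]>150)&(h[...,2]>90))[170:260,290:370]
r,cc=np.where(y);pts=np.c_[cc+290,r+170];print('leftmost',pts[pts[:,0].argmin()],'lowest',pts[pts[:,1].argmax()])
for t in(54,57,60,63):
    q=np.radians(17+t);e=np.array([630-108*np.sin(q),200-108*np.cos(q)])
    print(t,[pix('scene',(e[0]-j*1.3,-206+j*33,e[1])) for j in(1,-1)])
```

```text
w5 ball [ 11  17  34  36 945] [307.23597884 274.73121693]
566.5 [308.33332999 271.04315923]
569.5 [308.23164046 274.14525907]
572.5 [308.13066675 277.22552247]
leftmost [314 210] lowest [356 242]
54 [array([313.13379641, 211.2210744 ]), array([324.15832703, 223.78023777])]
57 [array([312.66838564, 210.30007447]), array([323.71726517, 222.87515511])]
60 [array([312.27420292, 209.32349492]), array([323.34940307, 221.91250715])]
63 [array([311.95309742, 208.29357028]), array([323.0565584, 220.8944543])]
```

Shut knob x was about 570 in the earlier view, so the hinge offset is about 0 and the flap is at about 58.5°. One last nudge of 2 mm.

Emit:
arm_command(rows=[{"fingers": 0.01,"dx": -0.0006,"dy": 0,"dz": -0.002,"yaw": 0},{"fingers": 0.01,"dx": 0,"dy": 0,"dz": 0,"yaw": 0},{"fingers": 0.01,"dx": 0,"dy": 0,"dz": 0,"yaw": 0},{"fingers": 0.01,"dx": 0,"dy": 0,"dz": 0,"yaw": 0},{"fingers": 0.01,"dx": 0,"dy": 0,"dz": 0,"yaw": 0},{"fingers": 0.01,"dx": 0,"dy": 0,"dz": 0,"yaw": 0},{"fingers": 0.01,"dx": 0,"dy": 0,"dz": 0,"yaw": 0},{"fingers": 0.01,"dx": 0,"dy": 0,"dz": 0,"yaw": 0}])

```text
clock: 14.2
position: [551.4, -206.4, 210.0]
eef_rot: [0.001, -0.018, 1.0, 0.0]
contact_force: [6.6, -2.4, -10.0]
width: 26.8
finger_force: 59.6
```

```bash
python3 fit.py
```

```text
meas [188. 105. 225.] fit theta,x [61.00932953 -1.65943669] res [-1.52912578 -1.77139452  1.10468841] pos [ 551.37880625 -206.43510785  209.97349924] 26.82836726144686 [  6.55135467  -2.42696813 -10.01759489]
-3 edge+ball only [61.88729075]
0 edge+ball only [59.81132825]
3 edge+ball only [57.68030311]
```

The flap measures about 60° and the hold is steady, with all three bearings in the dish.

```bash
python3 -c "
from cell import robot
print(robot.finish_job())"
```

```text
the job is handed in; nothing more can be done
None
```

The steel dish stands under the chute lip with all three bearings in it, and the arm is still holding the flap open at about 60° (camera estimates 58–62°); I handed the job in at about 14 s of the 58 s allowed.

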